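Show the test plate to the inspection camera

TASK

Swing the cover of the plate case up by its handle until it stands open, and draw the smaller of the two steel plates out of its slot, leaving the larger plate in the case and the tools on the table where they are. Hold the small plate upright in front of the inspection camera, centred on the lens, its broad face square to it and about 80 mm away; finish while still holding it there, with the cover left standing open.

Things in the scene. Friction and masses are not known exactly. Their poses are not given: they have to be found in the camera images.
- plate_case: Dark steel block fixed to the table, 85 mm high, under a hinged cover. Origin on the table below the slots; x points away from the handle side, y along the hinge, z up. It spans x -52..40, y -65..65 mm, plus 5 mm high flanges to y +-90. Two slots at x 0, y +30 and -30 mm, each 63 (x) by 8.5 mm (y), floor 10 mm above the table, hold one plate each; which one varies.
- cover (a joint): Sheet-metal cover, an inverted tray 94 x 130 x 53 mm that hides the plates when shut. 0 is shut (top 138 mm above the table), grows as it swings up and back, 1.57 upright, stop at 1.9 rad; starts at 0 to 0.15. The hinge is stiff: the cover stays at any angle and needs about 2 N at the handle.
- cover_hinge (a point): Middle of the hinge axis, which runs along the case's y: at case x = +42 mm, z = 85 mm. Fixed.
- cover_grip (a point): Centre of the cover's handle: round bar 14 mm thick, 30 mm long, parallel to the hinge, on one stem 32 mm before the cover's front wall. Shut, it is at case x -84, y 0, z 115 mm; it swings about the hinge at 130 mm radius. Taken from above by its two flat ends (fingers closing along the case's y), it can turn between the fingers as the cover swings.
- small_plate_center (a point): Centre of the smaller steel plate, 110 x 50 x 5 mm, 0.14 to 0.28 kg. Its x axis is along the 110 mm, y along the 50 mm, z along the thickness. Starts on end in its slot: x up, thickness along the case's y, top edge 120 mm above the table, so 35 mm stand out of the block. About 2 mm play each side in the slot.
- large_plate_center (a point): Centre of the larger steel plate, 120 x 60 x 6 mm, 0.3 kg, axes likewise; stands on end in the other slot, top edge 130 mm above the table. Stays there.
- inspection_camera: Grey box camera on a post, fixed to the table by an 80 x 90 mm foot. Origin on the table under its middle; looks along its own +y; z up. Top of the housing 136 mm above the table.
- lens (a point): Front of the camera's lens, in the middle of a white ring light of 46 mm diameter: 40 mm along the camera's +y from its origin, 110 mm above the table. Axes as the camera's.
- view_point (a point): Point on the lens axis 80 mm in front of the lens, 110 mm above the table, where the centre of the small plate belongs. Axes as the camera's: y is the viewing direction.
- spanner: Bystander: adjustable spanner 48 x 214 x 11 mm lying on the table; origin under its middle, long along its y.
- magnet_red: Bystander: flat three-cornered welding magnet, 105 x 105 x 17 mm, lying on the table; origin under its middle.
- soapstone: Bystander: pen-like marker holder 14 x 155 x 11 mm lying on the table; origin under its middle, long along its y.
- bar: Bystander: round bar 20 mm thick, 140 mm long, lying on the table; origin under its middle, long along its y.
- block_magnet: Bystander: block magnet 35 x 51 x 30 mm on the table; origin under its middle.
Mind the look-alikes: they are no part of the job. What is shaped like the inspection_camera but green or orange is not meant. Of the things shaped like the plate_case, the steel one is meant.

How it is judged:
By the outcome, as a careful person would: the job done as asked, in the order asked, and still so for the second after the job is handed in, while the arm keeps its last pose, push and grip.
It also fails if it takes over 45 s, if anything falls off the work surface, if the arm or the gripper's body presses on something with over 40 N, if the wrist force passes 120 N, or if a joint passes its speed limit or range.

ROBOT

A 7-joint arm with a two-finger parallel gripper is mounted at the origin on the work surface; the furniture and walls round the work are solid. World frame = base frame: x ahead of the robot, y to its left, z up, the work surface at z = 0. Lengths are in m, angles in degrees, forces in N, time in s.
With the tool pointing down it reaches from about 0.35 to 0.9 m from the base axis. Payload 19.9 kg.
Tool frame: the origin (TCP) lies between the finger pads; the fingertips stand 17 mm ahead of it and the grasp point (between the pads) lies 2 mm behind it; x points along the fingers, y is the direction in which the jaws open and shut, and the axes are right-handed (so a half turn about x gives the same grasp; the last joint's range is limited). The gripper opens to 85 mm and grips with 20 to 120 N. Pads are 22 mm wide; open, the fingers measure 114 mm over their backs; the gripper's body (76 mm by 85 mm) begins 54 mm behind the grasp point. The pads swing forward as they close: fully open they stand 13 mm farther back than shut.
Start: joints at [-75.201, 23.915, -0.59, 92.452, 0.269, 63.638, -3.037], TCP at [0.185, 0.597, 0.248] pointing down, gripper open.
Joint ranges: [-161.28, 161.28], [-22.2, 115.67], [-73.04, 71.86], [3.21, 147.25], [-68.34, 248.33], [10.77, 114.83], [-161.83, 161.83]. Speed limits (degrees/s): [108.29, 108.29, 136.94, 136.94, 172.46, 172.46, 172.46].

INTERFACE

Orientations are given as [roll, pitch, yaw] about the fixed x, y, z axes, in that order (R = Rz(yaw) Ry(pitch) Rx(roll)).
In Python, from rig import sensors, cams, workorder gives the robot as it stands.
- The arm moves only by the shell command python3 -m creep 'ROWS' [FORCE]. ROWS is a JSON object of lists of equal length, an entry for each row: "offset": the shift along the tool's x, y, z in mm, a list of three; "yaw": the turn about the tool's x in rad; "fingers": the opening, from 0 (shut) to 1 (fully open). In form: {"offset": [[x, y, z], ...], "yaw": [yaw, ...], "fingers": [fingers, ...]}. A call has 1 to 8 rows; each row shifts and turns the commanded pose from where the row before left it, along the tool's axes as they then stand; what a row does not reach is not made up. A row lasts 1/12 s, in which the tool goes at most 41.7 mm and 7.16 degrees, less where a joint would pass 70% of its speed; a pose out of reach is approached as far as the arm can. A call is refused whole if a number of a shift passes 41.7 or a number of a turn 0.125, either way. A call with a gripper value outside its range is refused whole. The fingers move at their own pace and stop on an object; FORCE is the grip in N (left out, the last holds). Time passes only in rows, so rows that do not move let the fingers close. It gives the time, the measured TCP pose, the force and the opening at its end, in the units of the state.
- sensors.get_obs(): the state, without advancing time (a new reading comes with each control period).
- cams.camera(name): name is "scene" or "side" or "wrist"; returns the picture (480x640x3 uint8, blue, green, red); there is no depth.
- cams.camera_info(name): a dict with "fx", "fy", "cx", "cy" (pixels), "k1" (the pictures are not rectified: a ray, as slopes to the right and down, at radius r is drawn at 1 + k1 r^2 times it, then the intrinsics apply), "R" (3x3) and "t" (3): a world point X has camera coordinates R X + t; the wrist camera has in their place "mount" (4x4, takes a point from camera to tool coordinates, whose origin is the TCP and whose axes are the tool frame's). Camera axes: x right, y down, z forward; pixel columns grow to the right and rows downward; lengths in m; the calibration is good to about 2 mm. A picture is of the moment at which its call begins: read the wrist's pose just before it. camera_info takes no time and is no camera call.
- workorder.close_job(): hands the job in, once; it reports no verdict.
The state is a dict: "clock": time; "qpos": joint angles; "qvel": joint speeds; "effort": joint torques, N m; "ee_pos": TCP position; "tcp_rot": TCP orientation; "ft_force": force on the tool from outside, world axes, zero at the start; "wrist_torque": the same for the moment, N m; "gripper_width": finger opening in m.
Only numpy, scipy, OpenCV 4.12 (cv2) and the standard library are available. Lean on these libraries where they do the work, as an engineer would, in place of code of your own. Each camera call takes 0.05 s, during which the arm holds its last target.

## Working session

There is one attempt and no reset: what is moved stays moved. The work goes in short steps, Python scripts to look and compute and a shell command to move; the robot and the scene stay as the last step left them, time stands still between calls to the robot, and variables do not carry over. Pictures are saved under pics/ and viewed, and the job is handed in when it is done.

```bash
mkdir -p pics; ls
python3 - <<'E'
from rig import sensors,cams,workorder
import cv2
o=sensors.get_obs();print(o)
for n in ("scene","side","wrist"):
    print(n,cams.camera_info(n))
    cv2.imwrite(f"pics/a_{n}.png",cams.camera(n))
E
```

```text
pics
{'clock': 0.0, 'qpos': array([-75.20025475,  23.94685557,  -0.59051841,  92.4883651 ,
         0.26941141,  63.63906645,  -3.03713449]), 'qvel': array([ 0.0840292 , -0.07232035, -0.00650381,  0.00333759, -0.12241222,
        0.08363803, -0.15352987]), 'effort': array([-7.19818690e-04, -8.64440060e+01,  6.78168163e-01, -4.34927952e+01,
        1.89814257e-02,  7.23326550e-03, -1.67838641e-05]), 'ee_pos': array([0.1844867 , 0.59677836, 0.2476523 ]), 'tcp_rot': array([ -85.73512   ,   89.92707419, -102.91237662]), 'ft_force': array([-0.46773693,  0.44851335, -0.33205295]), 'wrist_torque': array([-0.00921321,  0.03877163, -0.02193393]), 'gripper_width': 0.0854059588532058}
scene {'fx': 491.45833852848375, 'fy': 491.45833852848375, 'cx': 318.96032014675, 'cy': 245.87460191051468, 'k1': -0.07980211745187403, 'R': array([[ 0.99592   , -0.0900595 , -0.00571327],
       [-0.06045177, -0.61881821, -0.7832047 ],
       [ 0.06699955,  0.7803546 , -0.62173769]]), 't': array([-0.5404402 ,  0.17177998,  1.43768328])}
side {'fx': 620.3143255783428, 'fy': 620.3143255783428, 'cx': 316.95483204089044, 'cy': 246.38699522060273, 'k1': -0.07674313983867569, 'R': array([[-0.9415369 , -0.33642145, -0.01813473],
       [-0.14127566,  0.4431059 , -0.88526739],
       [ 0.30585855, -0.83094992, -0.46472872]]), 't': array([0.58435239, 0.12005293, 1.85734696])}
wrist {'fx': 367.7361616717076, 'fy': 367.7361616717076, 'cx': 323.4087577130681, 'cy': 242.17994982926922, 'k1': -0.023233868500717157, 'mount': array([[-7.71807577e-05, -2.98022503e-01,  9.54558841e-01,
        -1.26618296e-01],
       [ 9.99999981e-01, -1.95473719e-04,  1.98261107e-05,
         4.80405380e-04],
       [ 1.80682539e-04,  9.54558824e-01,  2.98022513e-01,
        -7.50461020e-02],
       [ 0.00000000e+00,  0.00000000e+00,  0.00000000e+00,
         1.00000000e+00]])}
```

View pics/a_scene.png

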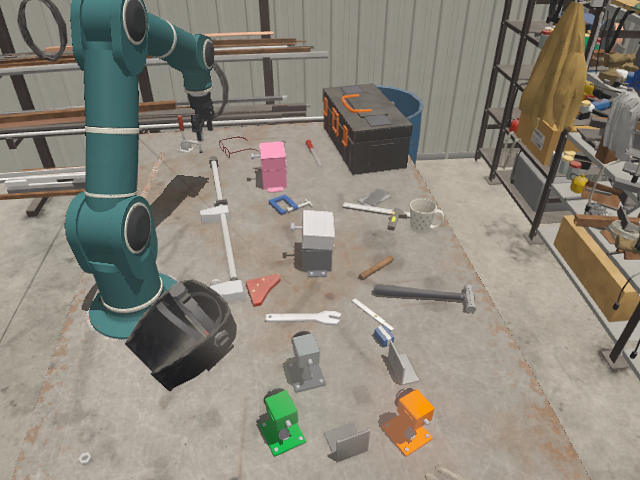

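View pics/a_side.png

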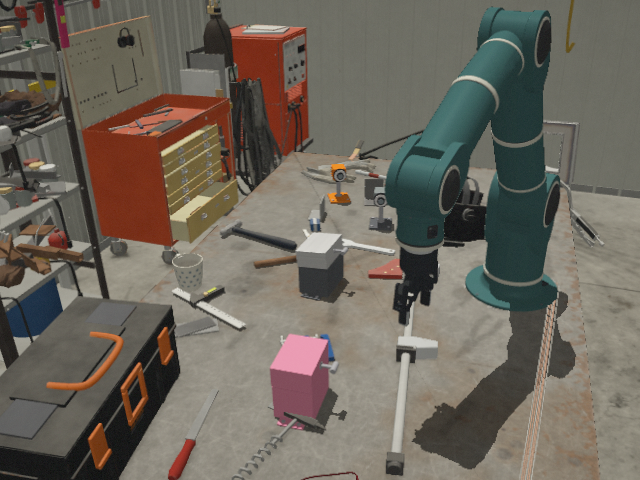

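View pics/a_wrist.png

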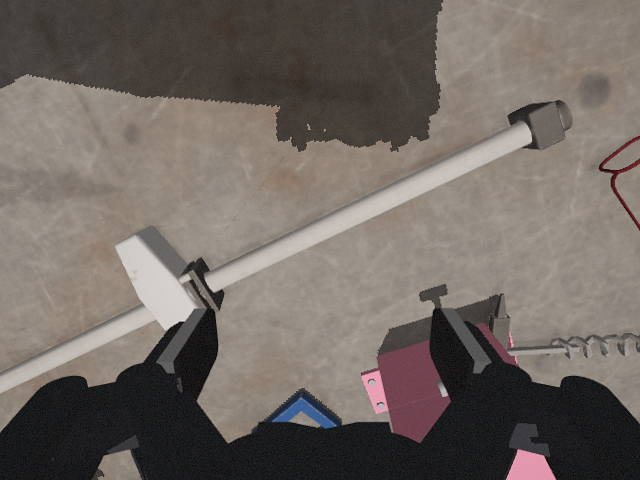

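Run:
```python
import cv2,numpy as np
s=cv2.imread('pics/a_scene.png');d=cv2.imread('pics/a_side.png')
a=cv2.resize(s[195:295,260:360],None,fx=4,fy=4,interpolation=cv2.INTER_CUBIC)
b=cv2.resize(d[215:315,280:380],None,fx=4,fy=4,interpolation=cv2.INTER_CUBIC)
cv2.imwrite('pics/b_case.png',np.hstack([a,b]))
a=cv2.resize(s[315:415,260:360],None,fx=4,fy=4,interpolation=cv2.INTER_CUBIC)
b=cv2.resize(d[160:260,320:420],None,fx=4,fy=4,interpolation=cv2.INTER_CUBIC)
cv2.imwrite('pics/b_cam.png',np.hstack([a,b]))
```

```text
(no output)
```

View pics/b_case.png

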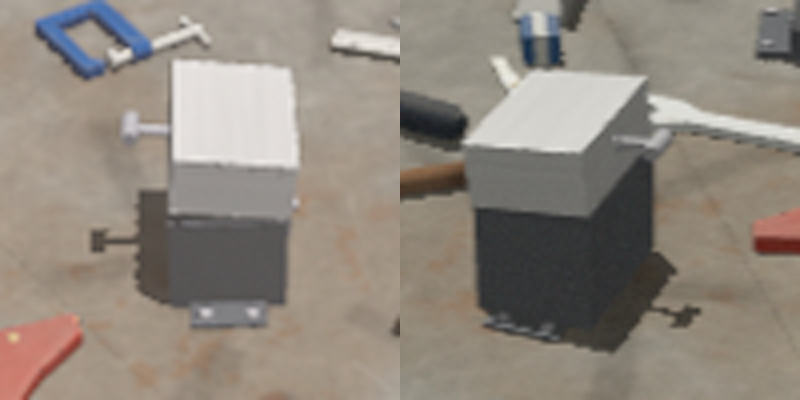

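View pics/b_cam.png

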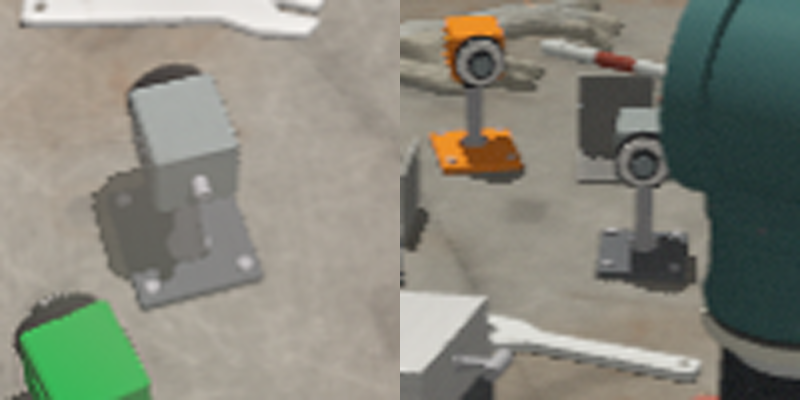

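```bash
cat > h.py <<'E'
import numpy as np,cv2
from rig import sensors,cams
from scipy.spatial.transform import Rotation as Ro
def cam(n,obs=None):
    i=cams.camera_info(n)
    K=np.array([[i['fx'],0,i['cx']],[0,i['fy'],i['cy']],[0,0,1]]);D=np.array([i['k1'],0,0,0,0.])
    if n=='wrist':
        T=np.eye(4);T[:3,:3]=Ro.from_euler('xyz',obs['tcp_rot'],degrees=True).as_matrix();T[:3,3]=obs['ee_pos']
        M=np.linalg.inv(T@i['mount']);R,t=M[:3,:3],M[:3,3]
    else: R,t=np.array(i['R']),np.array(i['t'])
    return K,D,R,t
def ray(c,px):
    K,D,R,t=c
    u=cv2.undistortPointsIter(np.array([[px]],float),K,D,None,None,(3,50,1e-9))[0,0]
    d=R.T@np.array([u[0],u[1],1]);return -R.T@t,d/np.linalg.norm(d)
def onz(c,px,z):
    o,d=ray(c,px);return o+d*(z-o[2])/d[2]
def tri(*cp):
    A=np.zeros((3,3));b=np.zeros(3);L=[]
    for c,p in cp:
        o,d=ray(c,p);P=np.eye(3)-np.outer(d,d);A+=P;b+=P@o;L.append((o,P))
    X=np.linalg.solve(A,b);return X,[np.linalg.norm(P@(X-o))*1000 for o,P in L]
def proj(c,X):
    K,D,R,t=c
    return cv2.projectPoints(np.array(X,float).reshape(-1,1,3),cv2.Rodrigues(R)[0],t,K,D)[0].reshape(-1,2)
np.set_printoptions(precision=4,suppress=True)
E
python3 - <<'E'
from h import *
S=cam('scene');E=cam('side')
f=lambda x,y,ox,oy:(ox+x/4,oy+y/4)
sc=lambda x,y:f(x,y,260,195)
sd=lambda x,y:f(x-400,y,280,215)
print('handle',tri((S,sc(130,126)),(E,sd(657,143))))
P={'far-left':((172,60),(648,74)),'far-right':((292,68),None),'near-right':((298,166),(466,150)),'near-left':((172,158),(580,155))}
# side view: match corners
print('scene tops z.138',[ (k,onz(S,sc(*v[0]),.138)) for k,v in P.items()])
print('side tops',[onz(E,sd(*p),.138) for p in ((530,70),(648,75),(582,156),(464,148))])
print('scene base z0',onz(S,sc(168,303),0),onz(S,sc(286,304),0),'flange',[onz(S,sc(*p),.005) for p in ((208,313),(253,314),(190,326),(268,325))])
sc=lambda x,y:f(x,y,260,315)
sd=lambda x,y:f(x-400,y,320,160)
print('cam top z.136',[onz(S,sc(*p),.136) for p in ((130,98),(212,75),(238,145),(150,168))])
print('foot z.005',[onz(S,sc(*p),.005) for p in ((142,308),(262,272),(152,286),(246,262))])
print('lens side z.11',onz(E,sd(645,161),.11))
E
```

```text
handle (array([0.4755, 0.1652, 0.1283]), [np.float64(0.7400718205841816), np.float64(0.7400718205843183)])
scene tops z.138 [('far-left', array([0.5137, 0.2383, 0.138 ])), ('far-right', array([0.608 , 0.2177, 0.138 ])), ('near-right', array([0.598 , 0.0896, 0.138 ])), ('near-left', array([0.5053, 0.1086, 0.138 ]))]
side tops [array([0.5969, 0.0994, 0.138 ]), array([0.5085, 0.0804, 0.138 ]), array([0.5143, 0.2178, 0.138 ]), array([0.599 , 0.2322, 0.138 ])]
scene base z0 [0.4981 0.1021 0.    ] [0.5907 0.0919 0.    ] flange [array([0.5282, 0.0816, 0.005 ]), array([0.5631, 0.077 , 0.005 ]), array([0.5132, 0.0678, 0.005 ]), array([0.5734, 0.0632, 0.005 ])]
cam top z.136 [array([ 0.4542, -0.2951,  0.136 ]), array([ 0.5037, -0.2818,  0.136 ]), array([ 0.5143, -0.3361,  0.136 ]), array([ 0.463, -0.348,  0.136])]
foot z.005 [array([ 0.4535, -0.3499,  0.005 ]), array([ 0.5291, -0.3304,  0.005 ]), array([ 0.4605, -0.3344,  0.005 ]), array([ 0.5199, -0.322 ,  0.005 ])]
lens side z.11 [ 0.4739 -0.265   0.11  ]
```

```bash
cat >> h.py <<'E'
def Rt(o): return Ro.from_euler('xyz',o['tcp_rot'],degrees=True).as_matrix()
def goto(X,o=None):
    o=o or sensors.get_obs(); return Rt(o).T@(np.array(X)-o['ee_pos'])*1000
E
python3 - <<'E'
from h import *
o=sensors.get_obs();R=Rt(o);print(R, goto([.476,.166,.248]), goto([.44,.166,.248]))
# wanted tool y along case y (yaw -5): angle between
y=R[:,1];a=np.degrees(np.arctan2(y[1],y[0]));print('tool y heading',a,'tool z heading',np.degrees(np.arctan2(R[1,2],R[0,2])))
E
```

```text
[[-0.0002  0.2953  0.9554]
 [-0.0009  0.9554 -0.2953]
 [-1.     -0.001   0.0001]] [   0.1296 -325.612   405.7472] [   0.1377 -336.2411  371.3521]
tool y heading 72.82734247637661 tool z heading -17.172654316747998
```

```bash
python3 -m creep '{"offset":[[0,-21,23],[0,-21,23],[0,-21,23],[0,-21,23],[0,-21,23],[0,-21,23],[0,-21,23],[0,-21,23]],"yaw":[0,0,0,0,0,0,0,0],"fingers":[1,1,1,1,1,1,1,1]}' 40; python3 -m creep '{"offset":[[0,-21,23],[0,-21,23],[0,-21,23],[0,-21,23],[0,-21,23],[0,-21,23],[0,-21,23],[0,-21,23]],"yaw":[0,0,0,0,0,0,0,0],"fingers":[0.8,0.8,0.8,0.8,0.8,0.8,0.8,0.8]}';  python3 -m creep '{"offset":[[0,0,0],[0,0,0],[0,0,0]],"yaw":[-0.1,-0.1,0],"fingers":[0.6,0.6,0.6]}'
python3 - <<'E'
from h import *
o=sensors.get_obs();im=cams.camera('wrist');cv2.imwrite('pics/c_wrist.png',im)
s=cams.camera('side');cv2.imwrite('pics/c_side.png',s)
np.save('c_obs.npy',o,allow_pickle=True)
print(o['clock'],o['ee_pos'],o['tcp_rot'],o['gripper_width'],o['ft_force'])
c=cam('wrist',o);print(proj(c,[[.4755,.1652,.1283],[.557,.161,.138]]))
E
```

```text
clock: 0.82
ee_pos: [0.3112, 0.3808, 0.2482]
tcp_rot: [-121.4, 90.0, -138.6]
ft_force: [0.3, 1.6, -0.7]
gripper_width: 0.0854
clock: 1.48
ee_pos: [0.4374, 0.1659, 0.2484]
tcp_rot: [68.3, 90.0, 51.1]
ft_force: [0.6, 0.8, -0.1]
gripper_width: 0.0684
clock: 1.73
ee_pos: [0.437, 0.167, 0.2482]
tcp_rot: [-131.1, 90.0, -136.6]
ft_force: [0.2, 0.6, -0.3]
gripper_width: 0.0513
1.7333 [0.437  0.167  0.2482] [-131.1062   89.984  -136.5777] 0.05127692830395472 [ 0.1616  0.5844 -0.3314]
[[325.6869 289.822 ]
 [330.2076 391.1978]]
```

View pics/c_wrist.png

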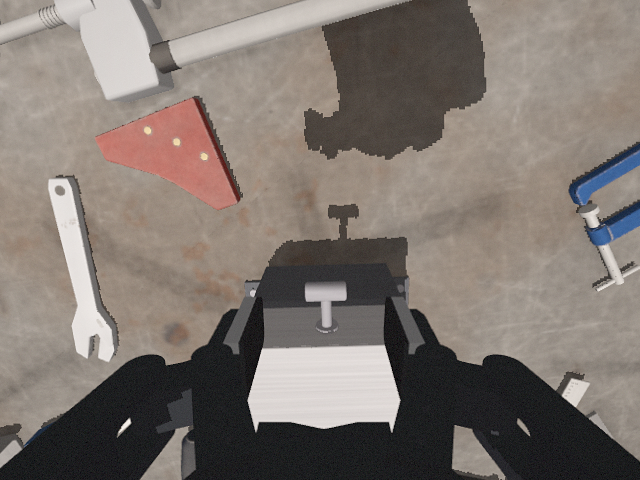

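View pics/c_side.png

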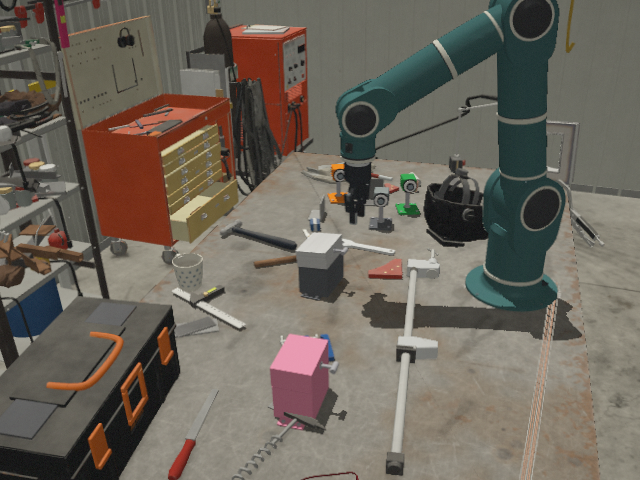

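Run:
```python
from h import *
o=sensors.get_obs();R=Rt(o);c=cam('wrist',o)
print(np.degrees(np.arctan2(R[1,2],R[0,2])), goto([.4755,.1652,.1265]))
g=[onz(c,p,.128) for p in((306,291),(346,291),(326,290))];print(g,np.linalg.norm(g[0]-g[1]))
im=cv2.imread('pics/c_wrist.png')[270:440,230:420];cv2.imwrite('pics/c_crop.png',cv2.resize(im,None,fx=3.5,fy=3.5,interpolation=cv2.INTER_CUBIC))
```

```text
-5.903933393296243 [121.7345   1.7421  38.7427]
[array([0.4749, 0.1509, 0.128 ]), array([0.478 , 0.1801, 0.128 ]), array([0.4756, 0.1656, 0.128 ])] 0.029361024439879993
```

View pics/c_crop.png

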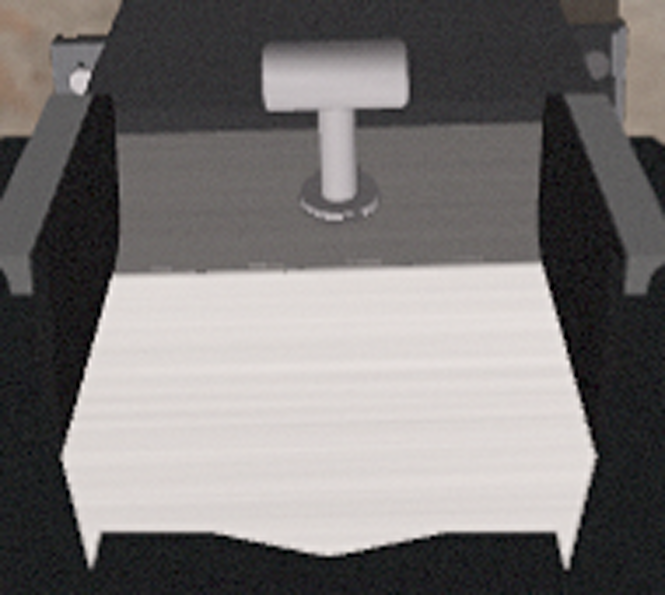

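```bash
python3 -m creep '{"offset":[[0,1,20],[20,1,19],[30,0,0],[30,0,0],[25,0,0],[17,0,0],[0,0,0],[0,0,0]],"yaw":[-0.026,0,0,0,0,0,0,0],"fingers":[0.6,0.6,0.6,0.6,0.6,0.6,0.6,0.6]}' 40
python3 - <<'E'
from h import *
o=sensors.get_obs();im=cams.camera('wrist');cv2.imwrite('pics/d_wrist.png',im[200:480,140:520])
print(o['clock'],o['ee_pos'],o['gripper_width'],o['ft_force'],goto([.4755,.1655,.1265]))
E
```

```text
clock: 2.5
ee_pos: [0.4756, 0.1661, 0.1262]
tcp_rot: [-140.6, 89.9, -144.9]
ft_force: [-0.6, -0.0, 0.3]
gripper_width: 0.0509
2.5 [0.4756 0.1661 0.1262] 0.050901400086831215 [-0.5871 -0.0285  0.3391] [ 0.5933 -0.8464 -0.6831]
```

View pics/d_wrist.png

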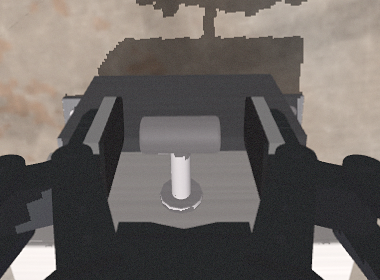

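```bash
python3 -m creep '{"offset":[[0,0,0],[0,0,0],[0,0,0],[0,0,0],[0,0,0]],"yaw":[0,0,0,0,0],"fingers":[0,0,0,0,0]}' 40
python3 - <<'E'
from h import *
# arc waypoints: start handle angle
o=sensors.get_obs()
a0=np.pi-np.arctan2(30,126) ; r=.1295
h=np.array([42,85]); 
th0=0.105
from math import *
p0=None;prev=None
for th in np.linspace(th0,1.78,28):
    p=h+r*1000*np.array([cos(a0-th),sin(a0-th)])
    if prev is not None: print(round(th,3),(p-prev).round(1),p.round(1))
    prev=p
E
```

```text
clock: 2.97
ee_pos: [0.4761, 0.1649, 0.1271]
tcp_rot: [-58.3, 89.9, -62.7]
ft_force: [-2.5, -8.1, 1.0]
gripper_width: 0.0288
0.167 [2.9 7.5] [-77.2 135.5]
0.229 [3.4 7.3] [-73.9 142.8]
0.291 [3.8 7.1] [-70.1 149.9]
0.353 [4.2 6.8] [-65.8 156.7]
0.415 [4.7 6.5] [-61.2 163.3]
0.477 [5.1 6.2] [-56.1 169.5]
0.539 [5.4 5.9] [-50.7 175.4]
0.601 [5.8 5.6] [-44.9 181. ]
0.663 [6.1 5.2] [-38.8 186.2]
0.725 [6.4 4.8] [-32.4 191. ]
0.787 [6.7 4.4] [-25.6 195.4]
0.849 [7. 4.] [-18.7 199.4]
0.911 [7.2 3.5] [-11.5 202.9]
0.974 [7.4 3.1] [ -4. 206.]
1.036 [7.6 2.6] [  3.5 208.7]
1.098 [7.7 2.1] [ 11.3 210.8]
1.16 [7.9 1.7] [ 19.1 212.5]
1.222 [7.9 1.2] [ 27.1 213.6]
1.284 [8.  0.7] [ 35.1 214.3]
1.346 [8.  0.2] [ 43.1 214.5]
1.408 [ 8.  -0.3] [ 51.2 214.2]
1.47 [ 8.  -0.8] [ 59.1 213.4]
1.532 [ 7.9 -1.3] [ 67.1 212.1]
1.594 [ 7.8 -1.8] [ 74.9 210.3]
1.656 [ 7.7 -2.3] [ 82.6 208. ]
1.718 [ 7.5 -2.8] [ 90.1 205.2]
1.78 [ 7.4 -3.2] [ 97.5 202. ]
```

```bash
python3 -m creep '{"offset":[[-7.5,-0.5,2.9],[-7.3,-0.5,3.4],[-7.1,0,3.8],[-6.8,0,4.2],[-6.5,0,4.7],[-6.2,0,5.1],[-5.9,0,5.4],[-5.6,0,5.8]],"yaw":[0,0,0,0,0,0,0,0],"fingers":[0,0,0,0,0,0,0,0]}' 40
python3 - <<'E'
from h import *
o=sensors.get_obs()
cv2.imwrite('pics/e.png',cams.camera('scene')[150:330,220:420])
yaw=np.radians(-4.4);v=(o['ee_pos'][:2]-[.556,.1593]);print('case',np.cos(yaw)*v[0]+np.sin(yaw)*v[1],-np.sin(yaw)*v[0]+np.cos(yaw)*v[1],o['ee_pos'][2])
E
```

```text
clock: 3.63
ee_pos: [0.5115, 0.1625, 0.1798]
tcp_rot: [174.6, 90.0, 170.4]
ft_force: [-0.6, -1.1, -4.0]
gripper_width: 0.029
case -0.04461952689845874 -0.00026688661884996263 0.17983098276594872
```

View pics/e.png

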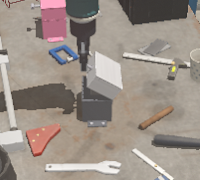

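```bash
python3 -m creep '{"offset":[[-5.2,0,6.1],[-4.8,0,6.4],[-4.4,0,6.7],[-4.0,0,7.0],[-3.5,0,7.2],[-3.1,0,7.4],[-2.6,0,7.6],[-2.1,0,7.7]],"yaw":[0,0,0,0,0,0,0,0],"fingers":[0,0,0,0,0,0,0,0]}' 40
python3 -m creep '{"offset":[[-1.7,0,7.9],[-1.2,0,7.9],[-0.7,0,8],[-0.2,0,8],[0.3,0,8],[0.8,0,8],[1.3,0,7.9],[1.8,0,7.8]],"yaw":[0,0,0,0,0,0,0,0],"fingers":[0,0,0,0,0,0,0,0]}' 40
```

```text
clock: 4.35
ee_pos: [0.5679, 0.1587, 0.2093]
tcp_rot: [66.8, 90.0, 62.6]
ft_force: [-2.5, 4.4, -1.2]
gripper_width: 0.0291
clock: 5.02
ee_pos: [0.6316, 0.1547, 0.209]
tcp_rot: [48.4, 89.9, 44.2]
ft_force: [-1.2, 7.8, 2.9]
gripper_width: 0.0288
```

```bash
python3 -m creep '{"offset":[[2.3,0,7.7],[2.8,0,7.5],[3.2,0,7.4],[3.6,0,7.0],[0,0,0]],"yaw":[0,0,0,0,0],"fingers":[0,0,0,0,0]}' 40
python3 - <<'E'
from h import *
o=sensors.get_obs()
cv2.imwrite('pics/f.png',cams.camera('scene')[130:330,200:440])
cv2.imwrite('pics/f2.png',cams.camera('side')[130:330,220:440])
yaw=np.radians(-4.4);v=(o['ee_pos'][:2]-[.556,.1593]);print('case',np.cos(yaw)*v[0]+np.sin(yaw)*v[1],-np.sin(yaw)*v[0]+np.cos(yaw)*v[1],o['ee_pos'][2],o['wrist_torque'])
E
```

```text
clock: 5.43
ee_pos: [0.6621, 0.1527, 0.197]
tcp_rot: [34.1, 89.8, 29.9]
ft_force: [2.3, 8.2, 5.3]
gripper_width: 0.0291
case 0.10630605440906954 0.0015722342565070626 0.19698784506675998 [ 1.6904 -0.3528 -0.0982]
```

View pics/f.png

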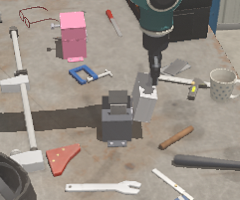

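View pics/f2.png

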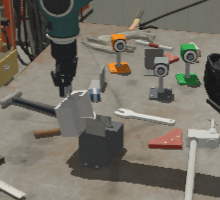

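```bash
python3 -m creep '{"offset":[[0,0,0],[0,0,0],[0,0,0],[-20,0,0],[-30,0,0],[-30,0,0],[-10,0,-20],[0,0,-35]],"yaw":[0,0,0,0,0,0,0,0],"fingers":[0.6,0.6,0.6,0.6,0.6,0.6,0.6,0.6]}' 40
python3 -m creep '{"offset":[[0,0,-35],[0,0,-35],[0,0,-25],[0,0,0]],"yaw":[0,0,0,0],"fingers":[0.8,0.8,0.8,0.8]}' 40
python3 - <<'E'
from h import *
o=sensors.get_obs();np.save('g_obs.npy',o,allow_pickle=True)
cv2.imwrite('pics/g_w.png',cams.camera('wrist'))
cv2.imwrite('pics/g_s.png',cams.camera('scene'))
s=cv2.imread('pics/g_s.png')
cv2.imwrite('pics/g_sc.png',cv2.resize(s[170:300,260:400],None,fx=4,fy=4,interpolation=cv2.INTER_CUBIC))
print(o['ee_pos'],o['gripper_width'])
E
```

```text
clock: 6.2
ee_pos: [0.6073, 0.1544, 0.289]
tcp_rot: [3.7, 89.7, -0.7]
ft_force: [0.6, -0.1, -0.0]
gripper_width: 0.0513
clock: 6.53
ee_pos: [0.5068, 0.1629, 0.2871]
tcp_rot: [124.2, 89.9, 120.0]
ft_force: [-0.3, 1.0, 0.4]
gripper_width: 0.0681
[0.5068 0.1629 0.2871] 0.06806133499792796
```

View pics/g_w.png

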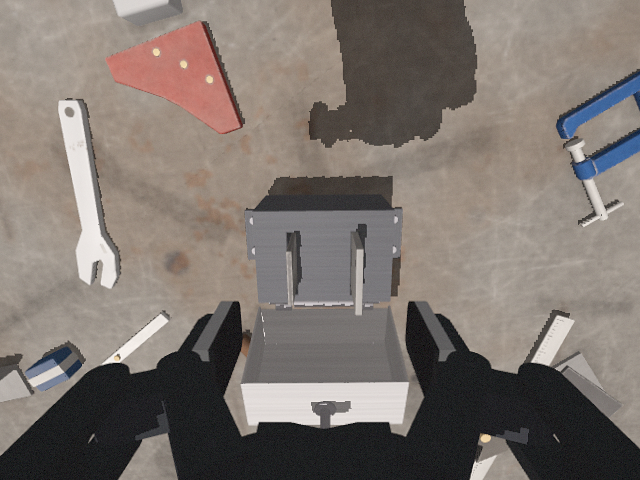

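View pics/g_sc.png

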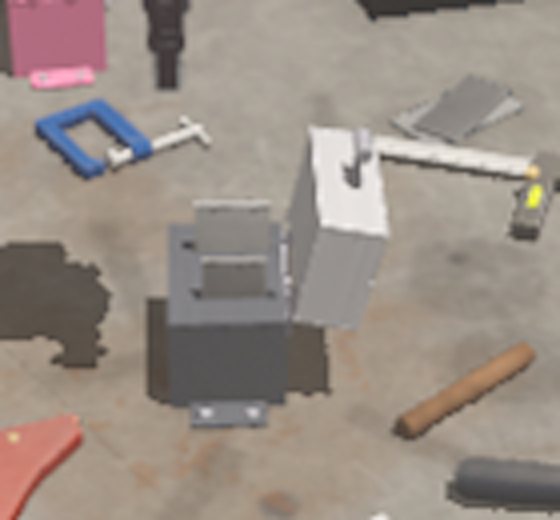

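Run:
```python
import cv2
im=cv2.imread('pics/g_w.png')[195:325,235:415];cv2.imwrite('pics/g_wc.png',cv2.resize(im,None,fx=4,fy=4,interpolation=cv2.INTER_CUBIC))
```

```text
(no output)
```

View pics/g_wc.png

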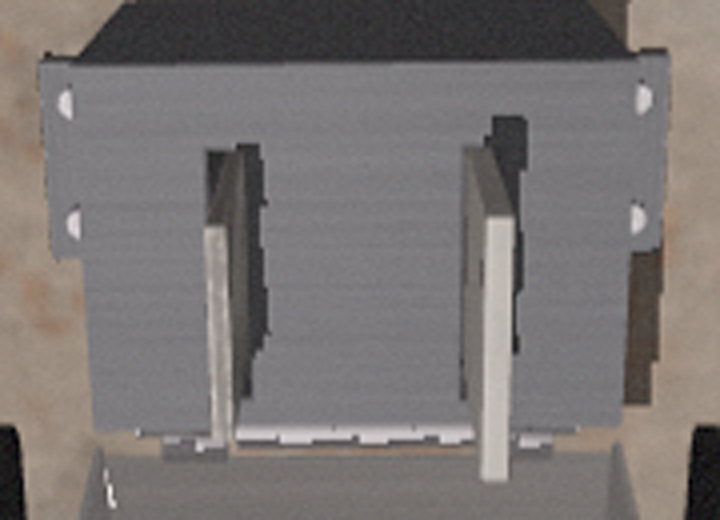

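Run:
```python
from h import *
o=np.load('g_obs.npy',allow_pickle=True).item();c=cam('wrist',o)
q=lambda x,y:(235+x/4-.4,195+y/4-.4)
for n,z,ps in(('small',.12,((206,225),(227,225),(212,447),(231,447))),('large',.13,((486,217),(514,217),(480,482),(508,482)))):
    P=[onz(c,q(*p),z) for p in ps];a=(P[0]+P[1])/2;b=(P[2]+P[3])/2
    print(n,a,b,'len',np.linalg.norm(a-b),'thk',np.linalg.norm(P[0]-P[1]),np.linalg.norm(P[2]-P[3]),'head',np.degrees(np.arctan2((b-a)[1],(b-a)[0])),'mid',(a+b)/2, goto(list(((a+b)/2)[:2])+[.109]))
print('block top front edge',onz(c,q(78,62),.085),onz(c,q(630,60),.085),onz(c,q(95,428),.085),onz(c,q(625,426),.085))
R=Rt(sensors.get_obs());print('toolz',np.degrees(np.arctan2(R[1,2],R[0,2])))
yaw=np.radians(-4.4);r=np.array([[np.cos(yaw),-np.sin(yaw)],[np.sin(yaw),np.cos(yaw)]])
print('expected',np.array([.556,.1593])+r@[0,-.03],np.array([.556,.1593])+r@[0,.03])
```

```text
small [0.529  0.1324 0.12  ] [0.5807 0.1283 0.12  ] len 0.05186915987037616 thk 0.004427228621138151 0.004207795039548838 head -4.549810472270205 mid [0.5548 0.1303 0.12  ] [178.284  -28.8869  46.7261]
large [0.5281 0.1913 0.13  ] [0.5882 0.1874 0.13  ] len 0.06020899769452309 thk 0.0056956186705675845 0.00604215920992565 head -3.6689884711591785 mid [0.5582 0.1893 0.13  ] [178.3202  30.2023  45.7676]
block top front edge [0.4992 0.1005 0.085 ] [0.5078 0.2261 0.085 ] [0.5909 0.0929 0.085 ] [0.5999 0.2234 0.085 ]
toolz -4.201549738629045
expected [0.5537 0.1294] [0.5583 0.1892]
```

```bash
python3 -m creep '{"offset":[[0,-15,25],[0,-14,22],[30,0,0],[35,0,0],[35,0,0],[25,0,0],[0,0,0]],"yaw":[0,0,0,0,0,0,0],"fingers":[0.45,0.45,0.45,0.45,0.45,0.45,0.45]}' 40
python3 - <<'E'
from h import *
o=sensors.get_obs();im=cams.camera('wrist');cv2.imwrite('pics/i_w.png',im[200:480,140:520])
print(goto([.5548,.1303,.108]),goto([.5537,.1294,.108]))
E
```

```text
clock: 7.22
ee_pos: [0.5536, 0.1289, 0.1567]
tcp_rot: [-149.9, 89.6, -154.1]
ft_force: [0.1, -0.2, -0.6]
gripper_width: 0.0383
[51.6665  1.2776  0.154 ] [51.6726  0.298  -0.8757]
```

View pics/i_w.png

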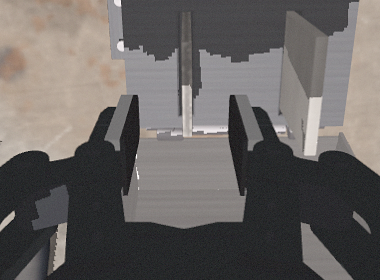

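```bash
python3 -m creep '{"offset":[[25,0.5,0],[17,0.5,0],[8,0,0],[0,0,0],[0,0,0]],"yaw":[0,0,0,0,0],"fingers":[0.45,0.45,0.45,0.45,0.45]}' 80
python3 - <<'E'
from h import *
o=sensors.get_obs();im=cams.camera('wrist');cv2.imwrite('pics/j_w.png',im[200:480,140:520])
print(goto([.5548,.1303,.108]),sensors.get_obs()['ft_force'])
E
```

```text
clock: 7.68
ee_pos: [0.556, 0.131, 0.113]
tcp_rot: [10.8, 89.9, 6.5]
ft_force: [0.7, -0.2, 0.0]
gripper_width: 0.0384
[ 5.2391 -0.8841 -1.2636] [ 0.0592 -0.1752  0.3708]
```

View pics/j_w.png

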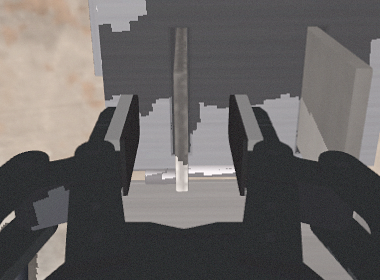

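```bash
python3 -m creep '{"offset":[[5,-0.9,-1],[0,0,0],[0,0,0],[0,0,0],[0,0,0],[0,0,0],[0,0,0],[0,0,0]],"yaw":[0,0,0,0,0,0,0,0],"fingers":[0.45,0.45,0,0,0,0,0,0]}' 80
python3 - <<'E'
from h import *
o=sensors.get_obs();print(goto([.5548,.1303,.108]),o['ft_force'],o['wrist_torque'])
E
```

```text
clock: 8.4
ee_pos: [0.5543, 0.1303, 0.107]
tcp_rot: [20.5, 90.0, 16.3]
ft_force: [-1.7, -0.8, 6.2]
gripper_width: 0.0038
[-0.9696 -0.0069  0.4994] [-1.7086 -0.7658  6.1817] [-0.1093  0.2701  0.0038]
```

```bash
python3 -m creep '{"offset":[[-6,0,0],[-10,0,0],[-14,0,0],[-16,0,0],[-16,0,0],[-16,0,0],[-16,0,0],[-16,0,0]],"yaw":[0,0,0,0,0,0,0,0],"fingers":[0,0,0,0,0,0,0,0]}' 80
python3 -m creep '{"offset":[[-15,0,0],[0,0,0]],"yaw":[0,0],"fingers":[0,0]}' 80
python3 - <<'E'
from h import *
cv2.imwrite('pics/k_w.png',cams.camera('wrist'))
cv2.imwrite('pics/k_s.png',cams.camera('scene')[130:330,200:440])
E
```

```text
clock: 9.07
ee_pos: [0.5539, 0.1302, 0.2183]
tcp_rot: [7.9, 90.0, 3.7]
ft_force: [0.5, 0.4, -1.5]
gripper_width: 0.0038
clock: 9.23
ee_pos: [0.5551, 0.1304, 0.2352]
tcp_rot: [23.0, 89.8, 18.7]
ft_force: [-0.2, 0.8, -1.9]
gripper_width: 0.004
```

View pics/k_w.png

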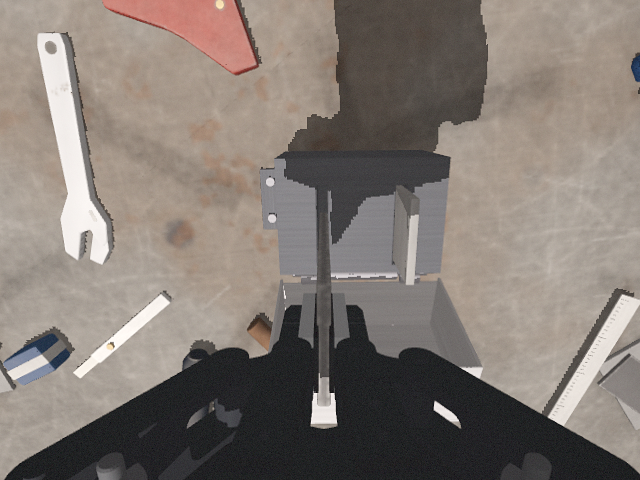

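View pics/k_s.png

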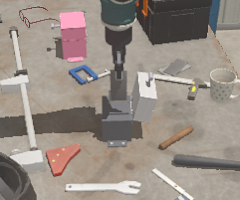

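Run:
```python
from h import *
print(goto([.46,-.14,.25]))
```

```text
[ -18.0363 -276.4717  -73.8548]
```

```bash
python3 -m creep '{"offset":[[-9,-20,-5],[-9,-32,-9],[0,-32,-9],[0,-32,-9],[0,-32,-9],[0,-32,-9],[0,-32,-9],[0,-32,-9]],"yaw":[0,0,0,0,0,0,0,0],"fingers":[0,0,0,0,0,0,0,0]}' 80
python3 -m creep '{"offset":[[0,-22,-5],[0,-10,-2],[0,0,0],[0,0,0],[0,0,0]],"yaw":[-0.1,-0.1,-0.1,0,0],"fingers":[0,0,0,0,0]}' 80
python3 - <<'E'
from h import *
o=sensors.get_obs();np.save('l_obs.npy',o,allow_pickle=True)
cv2.imwrite('pics/l_w.png',cams.camera('wrist'))
cv2.imwrite('pics/l_s.png',cams.camera('scene'))
cv2.imwrite('pics/l_d.png',cams.camera('side'))
print(o['ee_pos'])
E
```

```text
clock: 10.0
ee_pos: [0.4669, -0.1093, 0.249]
tcp_rot: [178.4, 89.9, 174.2]
ft_force: [1.3, -0.9, -1.0]
gripper_width: 0.0036
clock: 10.42
ee_pos: [0.4596, -0.1395, 0.2491]
tcp_rot: [161.1, 89.9, 173.9]
ft_force: [0.6, -0.5, -1.2]
gripper_width: 0.0034
[ 0.4596 -0.1395  0.2491]
```

View pics/l_w.png

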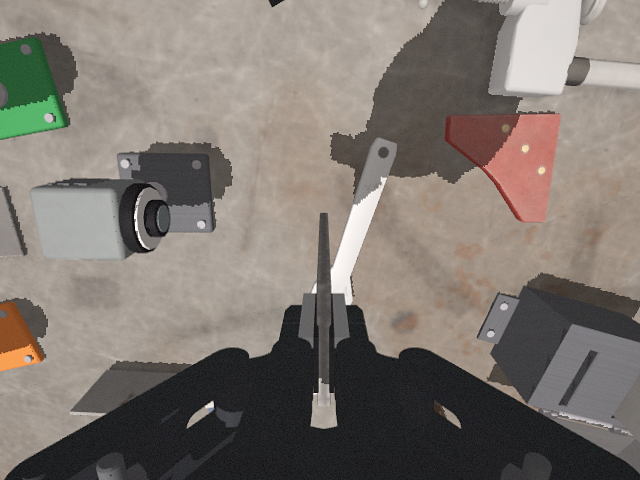

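View pics/l_d.png

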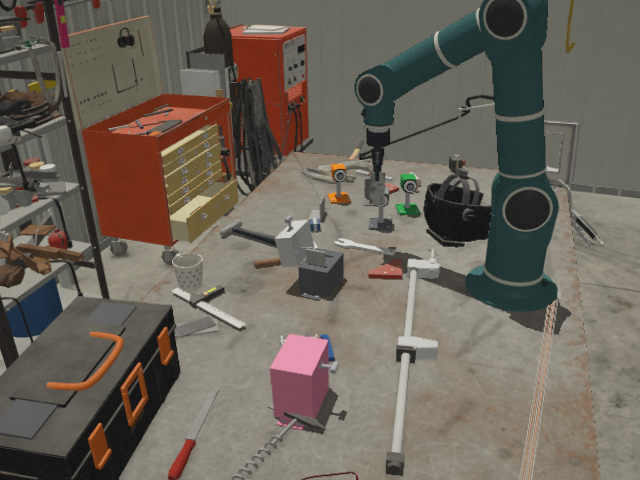

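View pics/l_s.png

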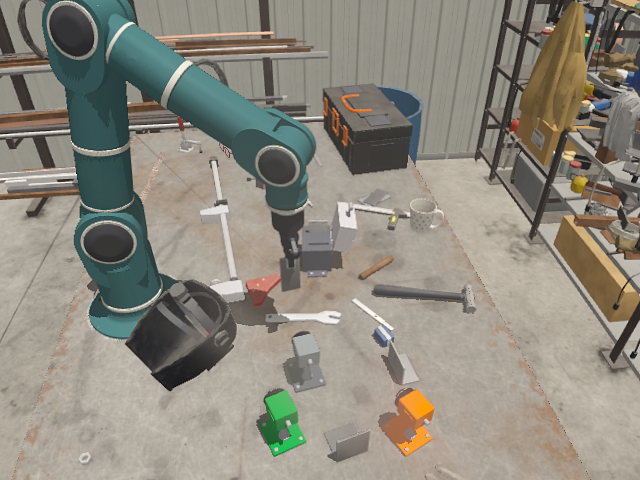

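Run:
```python
import cv2
im=cv2.imread('pics/l_w.png')[140:275,20:230];cv2.imwrite('pics/l_c.png',cv2.resize(im,None,fx=3.8,fy=3.8,interpolation=cv2.INTER_CUBIC))
im=cv2.imread('pics/l_s.png')[322:402,270:350];cv2.imwrite('pics/l_sc.png',cv2.resize(im,None,fx=7,fy=7,interpolation=cv2.INTER_CUBIC))
```

```text
(no output)
```

View pics/l_c.png

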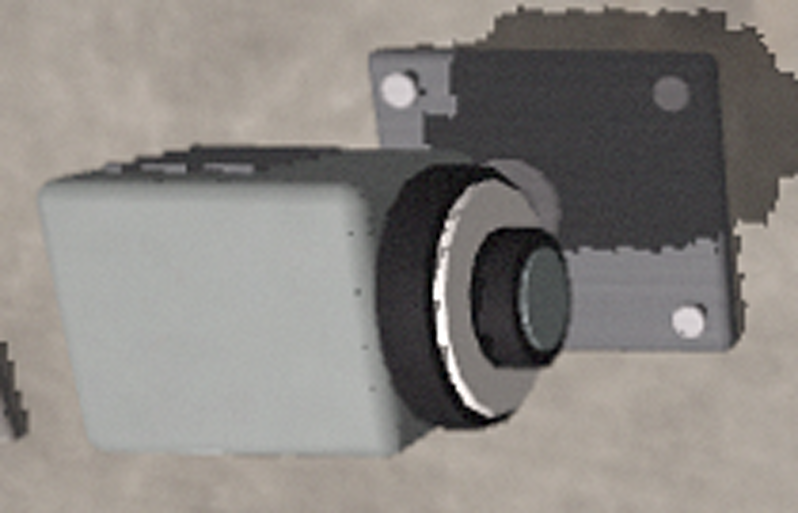

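View pics/l_sc.png

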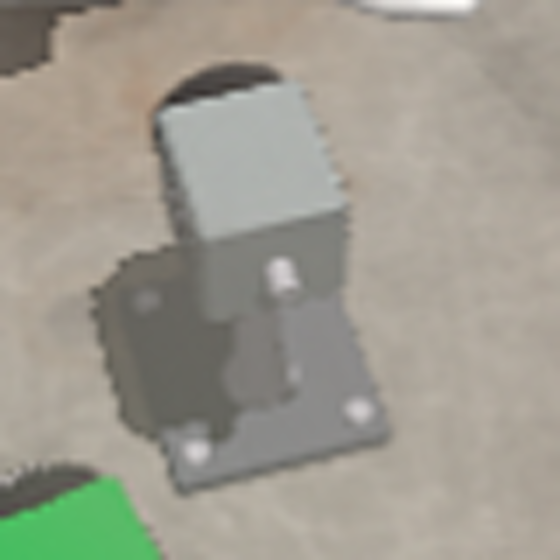

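Run:
```python
from h import *
o=np.load('l_obs.npy',allow_pickle=True).item();c=cam('wrist',o);S=cam('scene')
q=lambda x,y:(20+x/3.8-.4,140+y/3.8-.4)
s=lambda x,y:(270+x/7-.4,322+y/7-.4)
hd=lambda a,b:np.degrees(np.arctan2((b-a)[1],(b-a)[0])).round(2)
L=onz(c,q(547,298),.11);print('lens',L)
sc=[onz(c,q(*p),.006) for p in((399,90),(671,93),(688,321))]
print('screws',sc,hd(sc[0],sc[1]),hd(sc[1],sc[2]),np.linalg.norm(sc[0]-sc[1]),np.linalg.norm(sc[1]-sc[2]))
print('origin from screws',(sc[0]+sc[2])/2)
F=[onz(c,q(*p),.004) for p in((370,50),(720,50),(742,350))]
print('foot',F,hd(F[0],F[1]),hd(F[1],F[2]),np.linalg.norm(F[0]-F[1]),np.linalg.norm(F[1]-F[2]),'origin',(F[0]+F[2])/2)
T=[onz(c,q(*p),.136) for p in((42,183),(358,183),(398,452),(95,450))]
print('top',T,hd(T[0],T[1]),hd(T[3],T[2]),hd(T[0],T[3])+90,hd(T[1],T[2])+90)
T=[onz(S,s(*p),.136) for p in((160,110),(297,83),(346,207),(202,240))]
print('Stop',T,hd(T[0],T[1]),hd(T[3],T[2]),hd(T[3],T[0])-90,hd(T[2],T[1])-90)
sc=[onz(S,s(*p),.006) for p in((147,298),(196,450),(358,410))];print('Sscrews',sc,hd(sc[1],sc[2]),hd(sc[1],sc[0])-90,(sc[0]+sc[2])/2)
R=Rt(o);print('tool z head',hd(np.zeros(3),R[:,2]))
```

```text
lens [ 0.4752 -0.2581  0.11  ]
screws [array([ 0.4624, -0.3415,  0.006 ]), array([ 0.4476, -0.2715,  0.006 ]), array([ 0.5078, -0.2594,  0.006 ])] 101.89 11.34 0.07155223131173866 0.06137791397838932
origin from screws [ 0.4851 -0.3004  0.006 ]
foot [array([ 0.454 , -0.3507,  0.004 ]), array([ 0.4342, -0.261 ,  0.004 ]), array([ 0.5134, -0.2443,  0.004 ])] 102.48 11.9 0.09188466819164273 0.08094793710292948 origin [ 0.4837 -0.2975  0.004 ]
top [array([ 0.4654, -0.3371,  0.136 ]), array([ 0.4533, -0.2824,  0.136 ]), array([ 0.5017, -0.2723,  0.136 ]), array([ 0.5139, -0.3278,  0.136 ])] 102.48 102.44 100.81 101.7
Stop [array([ 0.4544, -0.2883,  0.136 ]), array([ 0.5015, -0.2807,  0.136 ]), array([ 0.5132, -0.3358,  0.136 ]), array([ 0.4653, -0.345 ,  0.136 ])] 9.25 10.92 10.870000000000005 12.040000000000006
Sscrews [array([ 0.4455, -0.2649,  0.006 ]), array([ 0.4596, -0.3333,  0.006 ]), array([ 0.5181, -0.3216,  0.006 ])] 11.29 11.650000000000006 [ 0.4818 -0.2933  0.006 ]
tool z head 12.78
```

Run:
```python
from h import *
o=np.load('l_obs.npy',allow_pickle=True).item();c=cam('wrist',o);S=cam('scene');R=Rt(o)
W=lambda p:R@np.array(p)/1000+o['ee_pos']
pts=[(97,2.5,-24.5),(97,-2.5,-24.5),(97,2.5,25.5),(97,-2.5,25.5),(-13,0,-24.5),(-13,0,25.5)]
X=[W(p) for p in pts];print('w',proj(c,X));print('s',proj(S,X))
im=cv2.imread('pics/l_s.png')
for p in proj(S,X): cv2.circle(im,tuple(int(round(v*1)) for v in p),0,(0,0,255),-1)
a=cv2.resize(im[225:305,255:335],None,fx=5,fy=5,interpolation=cv2.INTER_NEAREST)
im=cv2.imread('pics/l_w.png')
for p in proj(c,X): cv2.circle(im,tuple(int(round(v*1)) for v in p),0,(0,0,255),-1)
b=cv2.resize(im[200:440,285:365],None,fx=2,fy=2,interpolation=cv2.INTER_NEAREST);b=cv2.copyMakeBorder(b,0,0,0,0,cv2.BORDER_CONSTANT)
h=max(a.shape[0],b.shape[0]);pad=lambda m:cv2.copyMakeBorder(m,0,h-m.shape[0],0,0,cv2.BORDER_CONSTANT)
cv2.imwrite('pics/m.png',np.hstack([pad(a),pad(b)]))
```

```text
w [[327.6846 212.4317]
 [319.6392 212.4343]
 [327.4357 286.3341]
 [319.8845 286.3376]
 [324.1057 284.7953]
 [324.052  406.2365]]
s [[281.8948 290.4489]
 [282.3873 291.7324]
 [300.5766 286.2884]
 [301.1192 287.5482]
 [279.7903 258.1788]
 [299.596  254.0767]]
```

View pics/m.png

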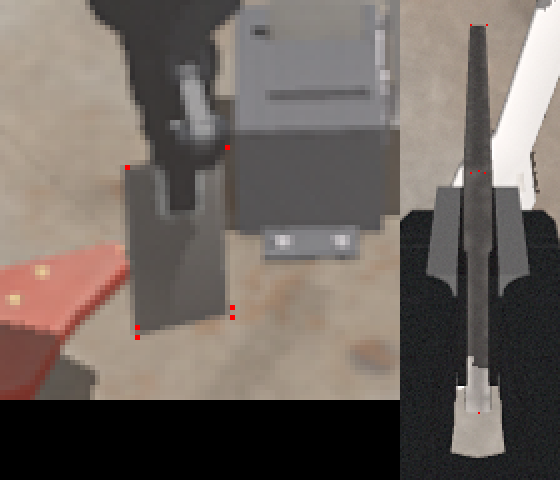

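Run:
```python
from h import *
print(goto([.4584,-.1795,.152]))
```

```text
[ 97.3725 -38.9566 -10.3612]
```

```bash
python3 -m creep '{"offset":[[15,-10,-3],[25,-15,-4],[25,-10,-3],[18,-4,0],[10,0,0],[4,0,0],[0,0,0],[0,0,0]],"yaw":[0.017,0,0,0,0,0,0,0],"fingers":[0,0,0,0,0,0,0,0]}' 80
python3 - <<'E'
from h import *
o=sensors.get_obs();np.save('n_obs.npy',o,allow_pickle=True)
cv2.imwrite('pics/n_w.png',cams.camera('wrist'))
cv2.imwrite('pics/n_s.png',cams.camera('scene'))
cv2.imwrite('pics/n_d.png',cams.camera('side'))
o=sensors.get_obs();R=Rt(o);print(o['ee_pos'],goto([.4584,-.1795,.152]),np.degrees(np.arctan2(R[1,2],R[0,2])))
E
```

```text
clock: 11.23
ee_pos: [0.4589, -0.1795, 0.1534]
tcp_rot: [-18.9, 90.0, -6.9]
ft_force: [-0.1, 0.2, -1.5]
gripper_width: 0.0037
[ 0.4589 -0.1797  0.1536] [ 1.5695  0.3336 -0.4894] 12.005803827924677
```

View pics/n_w.png

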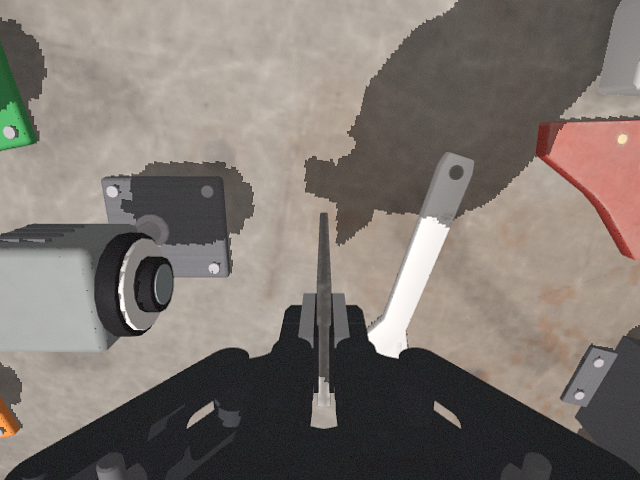

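View pics/n_s.png

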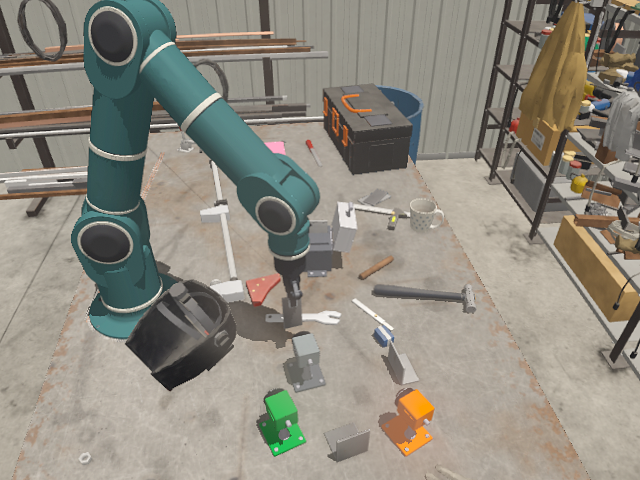

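View pics/n_d.png

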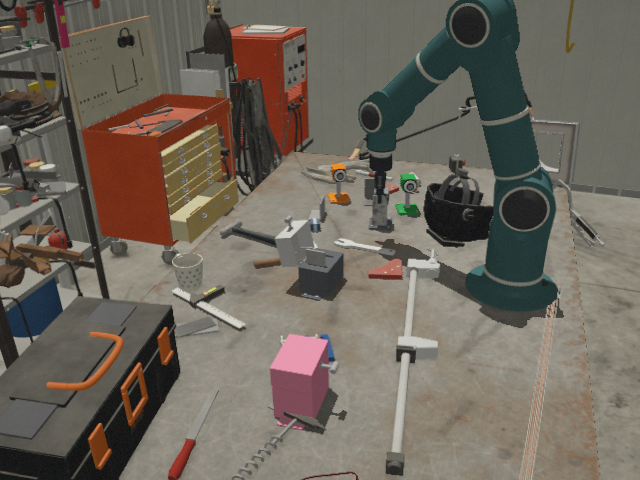

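Run:
```python
from h import *
im=cv2.imread('pics/n_w.png');a=cv2.resize(im[215:360,90:240],None,fx=3.5,fy=3.5,interpolation=cv2.INTER_CUBIC)
im=cv2.imread('pics/n_d.png');b=cv2.resize(im[200:310,260:360],None,fx=4,fy=4,interpolation=cv2.INTER_CUBIC)
h=max(a.shape[0],b.shape[0]);pad=lambda m:cv2.copyMakeBorder(m,0,h-m.shape[0],0,0,cv2.BORDER_CONSTANT)
cv2.imwrite('pics/n_c.png',np.hstack([pad(a),pad(b)[:,:275]]))
```

```text
(no output)
```

View pics/n_c.png

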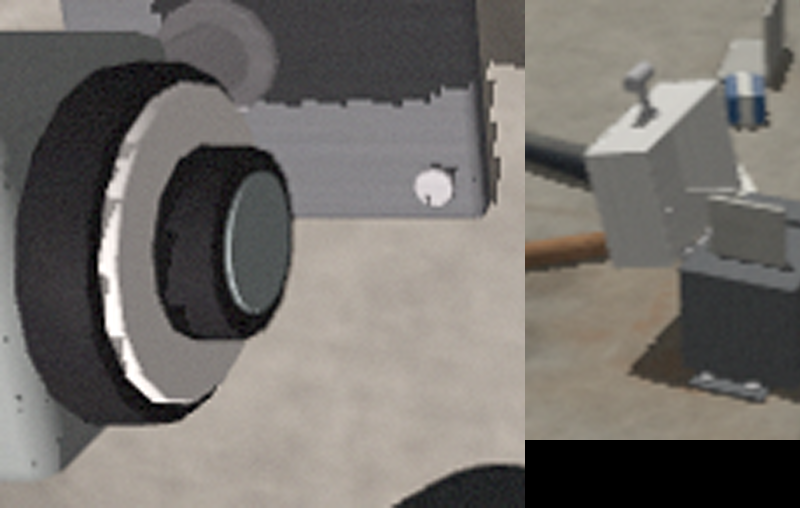

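Run:
```python
from h import *
o=np.load('n_obs.npy',allow_pickle=True).item();c=cam('wrist',o);R=Rt(o)
q=lambda x,y:(90+x/3.5-.4,215+y/3.5-.4)
L=onz(c,q(259,242),.11);print(L)
y=np.radians(11.8);v=L+.08*np.array([-np.sin(y),np.cos(y),0]);print('view',v)
p=R@np.array([.042,0,.0005])+o['ee_pos'];print('plate',p)
d=p-L;print('lateral',d@[np.cos(y),np.sin(y),0],'dist',d@[-np.sin(y),np.cos(y),0])
sc=[onz(c,p,.006) for p in((112,192),(207,192),(214,268))];print((sc[0]+sc[2])/2)
for a,b in((0,1),(1,2)): print(np.degrees(np.arctan2(*(sc[b]-sc[a])[[1,0]])))
```

```text
[ 0.4758 -0.2585  0.11  ]
view [ 0.4594 -0.1802  0.11  ]
plate [ 0.4594 -0.1794  0.1114]
lateral 0.0001521714989487058 dist 0.08078386380235332
[ 0.4862 -0.3001  0.006 ]
101.82986466205702
11.865259852898822
```

```bash
python3 -m creep '{"offset":[[1.5,-0.5,0],[0,0,0],[0,0,0],[0,0,0],[0,0,0],[0,0,0]],"yaw":[0.003,0,0,0,0,0],"fingers":[0,0,0,0,0,0]}' 80
python3 - <<'E'
from h import *
o=sensors.get_obs();R=Rt(o);print(R@np.array([.042,0,.0005])+o['ee_pos'],np.degrees(np.arctan2(R[1,2],R[0,2])),o['qvel'].max())
from rig import workorder
print(workorder.close_job())
E
```

```text
clock: 11.88
ee_pos: [0.4585, -0.1804, 0.1512]
tcp_rot: [-73.0, 90.0, -61.2]
ft_force: [-0.3, -0.7, -1.3]
gripper_width: 0.0038
[ 0.459  -0.1803  0.1092] 11.815756148121467 0.0864609172111387
the job is handed in; nothing more can be done
None
```

The job is handed in. The cover is open and the small plate is held in front of the grey inspection camera. The robot's clock read 11.9 s.

- **Cover:** I swung it up by its handle to about 1.85 rad and let go. It was still standing open in the last side picture.
- **Plate choice:** The plate in the y = -30 slot measured 52 mm wide and the other 60 mm, so I drew the y = -30 one. The larger plate is still in its slot.
- **Final position:** The plate centre works out at (0.459, -0.180, 0.109) m. That is about 80 mm from the lens and within 1 mm of its axis. It is upright, and its face is square to within about 0.2° of my 11.8° estimate of the camera's heading.
- **Forces and tools:** Wrist force stayed below 10 N in the readings I took. No tool was touched.

**Disagreement between views:** The scene camera placed the inspection camera 4 to 7 mm away from where the wrist camera did. I used the two close wrist views, which agreed with each other to within 1 mm. I took no further picture after the last 1.5 mm correction, so the final position rests on the arm's own reading.

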